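Set the taper jig to its third step

ROBOT

A 6-joint arm with a two-finger parallel gripper is mounted at the origin on the work surface; the furniture and walls round the work are solid. World frame = base frame: x ahead of the robot, y to its left, z up, the work surface at z = 0. Lengths are in m, angles in degrees, forces in N, time in s.
With the tool pointing down it reaches from about 0.25 to 0.725 m from the base axis. Payload 9.7 kg.
Tool frame: the origin (TCP) lies midway between the tips of the shut fingers; the grasp point (between the pads) lies 19 mm behind it (bot.hold_point_z is the distance from the TCP to the grasp point, in m); z points along the fingers, y is the line along which they close (so a half turn about z gives the same grasp; the last joint's range is limited). The gripper opens to 85 mm and grips with 20 to 120 N. Pads are 22 mm wide; open, the fingers measure 114 mm over their backs; the gripper's body (76 mm by 85 mm) begins 54 mm behind the grasp point. The pads swing forward as they close: fully open they stand 13 mm farther back than shut.
Start: joints at [69.5, 4.979, 10.078, 95.1, 0, 90], TCP at [0.193, 0.515, 0.231] pointing down, gripper open.
Joint ranges: [-179.16, 179.16], [-48.56, 103.87], [-65.8, 70.77], [-126.05, 130.52], [-82.76, 87.17], [-180, 180]. Speed limits (degrees/s): [127.2, 127.2, 147.25, 180, 180, 180].

INTERFACE

Orientations are given as [roll, pitch, yaw] about the fixed x, y, z axes, in that order (R = Rz(yaw) Ry(pitch) Rx(roll)).
In Python, from workcell import bot gives the robot as it stands.
- The arm moves only by the tool play_rows, never from a script. Its argument "steps" is a list that holds one entry, the list of rows, each a list of 4 numbers: the shift along the tool's x, y, z in m, then the turn about the tool's z in rad. In form: [[[tx, ty, tz, yaw], ...]]. A call has exactly 5 rows; each row shifts and turns the commanded pose from where the row before left it, along the tool's axes as they then stand; what a row does not reach is not made up. A row lasts 1/12 s, in which the tool goes at most 41.7 mm and 7.16 degrees, less where a joint would pass 70% of its speed; a pose out of reach is approached as far as the arm can. A call is refused whole if a number of a shift passes 0.0417 or a number of a turn 0.125, either way. A call with a gripper value outside its range is refused whole. "gripper" is the finger opening in m, from 0 to 0.0854, set as the call begins (left out, the last holds). The fingers move at their own pace and stop on an object; "squeeze" is the grip in N (left out, the last holds). Time passes only in rows, so rows that do not move let the fingers close, or fill a call up. It gives the time, the measured TCP pose, the force, the opening and the grip force at its end, in the units of the state.
- bot.get_obs(): the state, without advancing time (a new reading comes with each control period).
- bot.camera(name): name is "scene" or "top" or "wrist"; returns a dict with "img" (400x640x3 uint8, blue, green, red), "vfov" (degrees; the focal length in pixels is half the picture's height over the tangent of half this angle, whatever the lens; pixels are square), "cx", "cy" (the principal point, pixels), "xyz" and "attitude" of the camera in the world. Camera axes: x right, y down, z forward; pixel columns grow to the right and rows downward; lengths in m; the calibration is good to about 2 mm. A picture is of the moment at which its call begins. There is no depth.
- bot.job_done(): hands the job in; it is judged then, once.
The state is a dict: "time": time; "q": joint angles; "qd": joint speeds; "joint_efforts": joint torques, N m; "ee_pos": TCP position; "tcp_rot": TCP orientation; "wrist_force": force on the tool from outside, world axes, zero at the start; "torque": the same for the moment, N m; "opening": finger opening in m; "grasp_force": force on a finger pad.
Only numpy, scipy, OpenCV 4.12 (cv2) and the standard library are available. Lean on these libraries where they do the work, as an engineer would, in place of code of your own. Each camera call takes 0.05 s, during which the arm holds its last target. There are 200 camera calls.

TASK

Set the taper jig on the bench to its third step: take its steel stay by the black knob, swing it across and drop its third hole, counted from the pivot bolt, fully down over the brass peg on the fixed leg, feeling gently for the peg and never forcing the stay down on it. Then turn the brass keeper right across the stay, so that it cannot jump off when the saw shakes, and let go. Leave the other things on the bench where they lie.

Things in the scene. Friction and masses are not known exactly. Their poses are not given: they have to be found in the camera images.
- jig: The jig's fixed leg: pale wooden bar 48 wide (x) x 325 long (y) x 24 mm high, screwed to the bench, running left-right before the robot. Origin on the bench, on the leg's centre line, level with the peg; x away from the robot, y to the left along the leg towards the hinge of the two legs, z up. The leg spans y = -125 to +200 mm.
- swing_leg (a joint): Opening angle of the brown swinging leg (44 x 285 x 24 mm): 0 shut, 0.8 widest; about 0.4 with the third hole on the peg. Vertical hinge at x = -25, y = +190 mm of the jig's frame; the free right end comes towards the robot as it opens. Stiff hinge (0.3 N m of friction): it stays where it is left, and follows when the stay is pulled or pushed.
- pivot (a point): Centre of the stay's pivot bolt on top of the swinging leg, 30.5 mm above the bench, 191 mm from the legs' hinge; at x = -47, y = 0 mm of the jig's frame when the leg is shut.
- stay: Flat steel strap 20 wide, 5 mm thick, 0.13 kg. Origin on the pivot bolt at the strap's underside, 28 mm above the bench; x along the strap to the knob, z up. Swivels freely, lifts at the knob end (up to 0.6 rad) and falls back by its weight until level or resting on the peg. 10 mm holes 80, 102, 124, 146 mm from the bolt. Starts level, swung to the left of the peg.
- hole3 (a point): Centre of the third hole (124 mm from the bolt) at the strap's underside. 28 mm above the bench when the stay lies level, fully down. The strap and peg must not be forced together: 25 N is too much.
- knob (a point): Centre of the black cylindrical knob on the stay's end, 17 mm diameter, 30 mm tall, standing upright on the strap 175 mm from the bolt (51 mm beyond the third hole). This point is 15 mm above the strap's top face and 48 mm above the bench when the stay lies level; the knob's top is then at 63 mm.
- peg_mark (a point): Where the drawing puts the peg (x = +6, y = 0 of the jig's frame), 28 mm above the bench. The real peg sits on a small steel plate slotted for trimming the jig, and stands up to 5 mm off this mark in the jig's x and 4 mm in y, differently each time. It is an upright brass cylinder, 8 mm diameter, flat top 42 mm above the bench; the hole has 1 mm of play round it.
- keeper (a joint): Angle of the brass keeper, a turn button on the fixed leg to the right of the peg: 0 to 0.45 open, pointing towards the robot; 1.92 its stop, right across the seated stay, pointing left along the leg. Turns clockwise seen from above, light friction (0.03 N m), stays where left. It passes 3 mm above the seated stay on the robot's side of the peg, and strikes a stay that is not down.
- keeper_pivot (a point): Axis of the keeper, 50 mm above the bench (14.5 mm nearer the robot and 34 mm right of the jig's origin).
- keeper_lug (a point): Centre of the round upright lug on the keeper's end, 10 mm diameter, 17 mm tall, 46 mm from the keeper's axis. This point is 50 mm above the bench; the lug stands from 41.5 to 58.5 mm. Push it sideways or pinch it to turn the keeper.
- glue_bottle: White glue bottle with a red cap, 42 x 57 x 184 mm, standing; origin at the centre of its underside. A bystander.
- sanding_block: Brown sanding block, 61 x 114 x 35 mm; origin at the centre of its underside. A bystander.
- blank: Straight wooden strip waiting to be tapered, 22 x 300 x 12 mm, lying flat; origin at the centre of its underside. A bystander.
- tape: Roll of cream masking tape lying flat, 106 mm diameter, 24 mm high; origin at the centre of its underside. A bystander.

How it is judged:
By the outcome, as a careful person would: the job done as asked, in the order asked, and still so for the second after the job is handed in, with the robot touching nothing.
It also fails if it takes over 72 s, if anything falls off the work surface, if the arm or the gripper's body presses on something with over 40 N, if the wrist force passes 120 N, or if a joint passes its speed limit or range.

## Working session

There is one attempt and no reset: what is moved stays moved. The work goes in short steps, Python scripts to look and compute and a tool call to move; the robot and the scene stay as the last step left them, time stands still between calls to the robot, and variables do not carry over. Pictures are saved under pics/ and viewed, at most 10 in all, crops included, and the job is handed in when it is done.

Besides the shell and the picture viewer there is one more tool, called after "Request:" as a command line: name --argument value ..., lists and objects as JSON in quotes. play_rows: Moves the arm, as the interface text tells. Its arguments: {"type":"object","properties":{"steps":{"type":"array","items":{"type":"array","items":{"type":"array","items":{"type":"number"}}}},"gripper":{"type":"number"},"squeeze":{"type":"number"}},"required":["steps"]}

```bash
mkdir -p pics; ls; cat > h.py <<'E'
import numpy as np,cv2
from workcell import bot
from scipy.spatial.transform import Rotation as R
def snap(n,f=None):
    c=bot.camera(n)
    if f: cv2.imwrite('pics/'+f,c['img'])
    return c
def ray(c,u,v,z):
    f=200/np.tan(np.radians(c['vfov'])/2)
    d=np.array([(u-c['cx'])/f,(v-c['cy'])/f,1.])
    d=R.from_euler('xyz',c['attitude'],degrees=True).as_matrix()@d
    p=np.array(c['xyz']); return p+d*(z-p[2])/d[2]
def proj(c,P):
    f=200/np.tan(np.radians(c['vfov'])/2)
    q=R.from_euler('xyz',c['attitude'],degrees=True).as_matrix().T@(np.array(P)-c['xyz'])
    return np.array([c['cx']+f*q[0]/q[2],c['cy']+f*q[1]/q[2]])
E
python3 - <<'E'
from h import *
import pickle
cs={}
for n in('top','scene'):
    c=snap(n,n+'0.png');cs[n]=c
    print(n,c['vfov'],c['cx'],c['cy'],c['xyz'],c['attitude'],c['img'].shape)
pickle.dump(cs,open('c0.pkl','wb'))
print(bot.get_obs())
E
```

```text
pics
top 53.53400037231679 326.8572996016017 203.29423898013687 [ 0.38901328 -0.09672094  1.18080698] [-174.0013691    -0.85043168  -89.61581865] (400, 640, 3)
scene 42.965693599403814 326.2065637426679 196.61778690440804 [-0.50702004  0.6085704   1.46178708] [-1.38773316e+02  1.06607303e-01 -1.24868441e+02] (400, 640, 3)
{'time': 0.1, 'q': array([ 6.95011015e+01,  5.00867925e+00,  1.00390429e+01,  9.51011269e+01,
       -1.80160048e-03,  9.00020560e+01]), 'qd': array([ 0.05579736,  0.00538992,  0.0161255 , -0.07354478,  0.01281743,
        0.10783054]), 'joint_efforts': array([ 3.35538853e-04, -5.21562552e+01,  4.65652263e+01,  1.60662259e-02,
        4.28685098e-05,  1.98303292e-05]), 'ee_pos': array([0.19253681, 0.51496767, 0.23064741]), 'tcp_rot': array([-1.79929237e+02,  1.80413844e-03,  1.59499048e+02]), 'wrist_force': array([-0.37976478,  0.35389519,  0.62846793]), 'torque': array([ 0.02351805, -0.04777661, -0.02054572]), 'grasp_force': 0.0, 'opening': 0.08526649104448585}
```

View pics/top0.png

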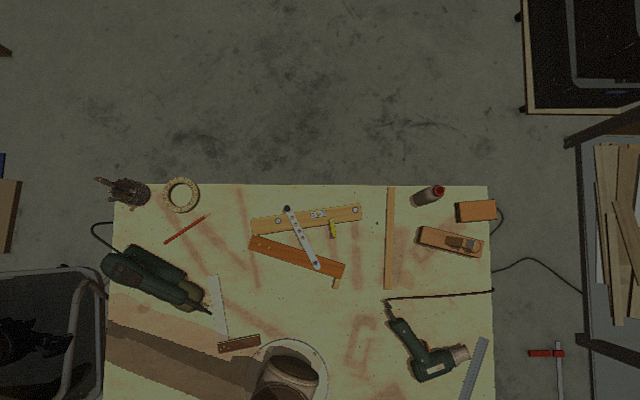

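View pics/scene0.png

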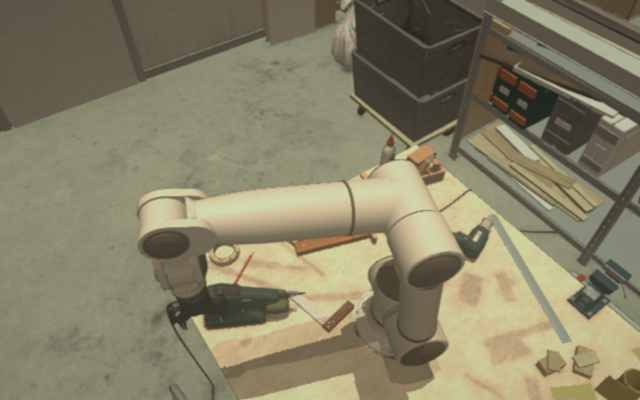

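The top view shows the whole jig: fixed leg about (250,222)–(362,212), stay from its bolt at (317,266) to the knob at (287,209), plate and peg near (318,213), keeper near (332,228). The scene camera is blocked by the arm. I'll enlarge the top view.

```bash
python3 - <<'E'
from h import *
i=cv2.imread('pics/top0.png')[190:290,240:370]
cv2.imwrite('pics/top0c.png',cv2.resize(i,None,fx=6,fy=6,interpolation=cv2.INTER_CUBIC))
E
```

```text
(no output)
```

View pics/top0c.png

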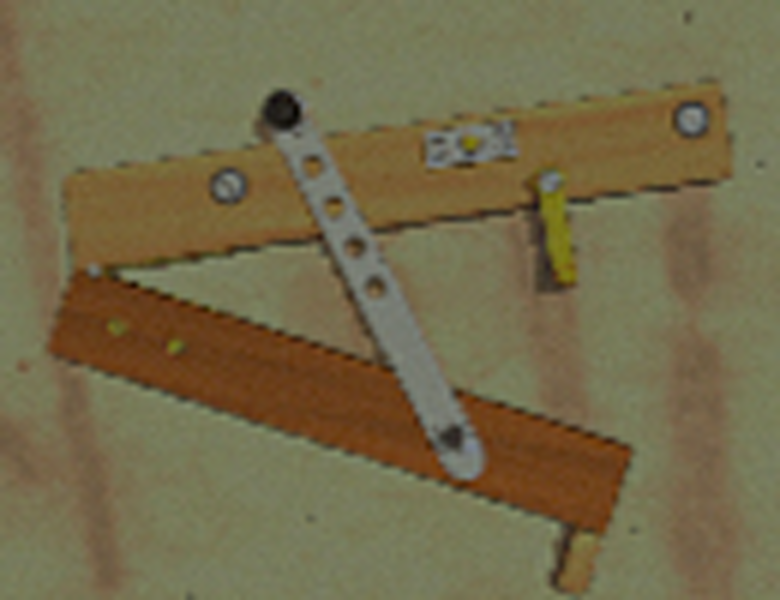

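The enlarged crop gives knob (283,108), holes from (375,287) out to (314,165), bolt (453,437), peg (470,143), keeper pivot (551,181) and lug (567,278).

```bash
python3 - <<'E'
from h import *
import pickle
c=pickle.load(open('c0.pkl','rb'))['top']
P=dict(TL=(66,178,.024),BL=(70,272,.024),TR=(720,84,.024),BR=(730,178,.024),knob=(283,108,.063),bolt=(453,437,.034),h4=(314,165,.033),h3=(334,206,.033),h2=(355,247,.033),h1=(375,287,.033),peg=(470,143,.042),kp=(551,181,.053),lug=(567,278,.0585),hinge=(94,271,.026),sTL=(66,178,.024))
W={k:ray(c,240+(a+.5)/6-.5,190+(b+.5)/6-.5,z)for k,(a,b,z) in P.items()}
for k,v in W.items(): print(k,v.round(4))
d=(W['TL']+W['BL']-W['TR']-W['BR'])[:2]; 
yaw=np.arctan2(-d[0],d[1]); print('yaw',np.degrees(yaw),np.linalg.norm(d)/2)
Rm=np.array([[np.cos(yaw),-np.sin(yaw)],[np.sin(yaw),np.cos(yaw)]])
cen=(W['TL']+W['BL']+W['TR']+W['BR'])[:2]/4
o=cen-Rm@[0,.0375]; print('orig',o)
for k in W: print(k,(Rm.T@(W[k][:2]-o)*1000).round(1))
E
```

```text
TL [0.4621 0.1088 0.024 ]
BL [0.4166 0.1057 0.024 ]
TR [ 0.5106 -0.2092  0.024 ]
BR [ 0.4646 -0.214   0.024 ]
knob [0.4935 0.0008 0.063 ]
bolt [ 0.3392 -0.0804  0.034 ]
h4 [ 0.4688 -0.012   0.033 ]
h3 [ 0.449  -0.0219  0.033 ]
h2 [ 0.4294 -0.0323  0.033 ]
h1 [ 0.4103 -0.0422  0.033 ]
peg [ 0.4793 -0.0873  0.042 ]
kp [ 0.4606 -0.126   0.053 ]
lug [ 0.4146 -0.1336  0.0585]
hinge [0.4171 0.0938 0.026 ]
sTL [0.4621 0.1088 0.024 ]
yaw 8.602583167913082 0.3225005028666149
orig [ 0.46910601 -0.0892556 ]
TL [ 22.7 196.9]
BL [-22.7 200.6]
TR [  23.1 -124.8]
BR [ -23.1 -122.7]
knob [37.6 85.4]
bolt [-127.1   28.2]
h4 [11.2 76.4]
h3 [-9.8 69.6]
h2 [-30.8  62.2]
h1 [-51.1  55.3]
peg [10.4  0.4]
kp [-13.9 -35. ]
lug [-60.5 -35.7]
hinge [-24.  188.8]
sTL [ 22.7 196.9]
```

```bash
cat >> h.py <<'E'
def plan(xyz,yaw,n,start=None):
    o=bot.get_obs(); p,y=(np.array(o['ee_pos']),o['tcp_rot'][2]) if start is None else start
    xyz=np.array(xyz,float); dy=(yaw-y+180)%360-180; rows=[]
    y=np.radians(y); s=-np.radians(dy)/n; p=np.array(p,float)
    for k in range(n):
        d=(xyz-p)/(n-k); c,sn=np.cos(y),np.sin(y)
        t=np.round([c*d[0]+sn*d[1],sn*d[0]-c*d[1],-d[2]],4); w=round(s,3)
        p=p+[c*t[0]+sn*t[1],sn*t[0]-c*t[1],-t[2]]; y-=w
        rows.append([*map(float,t),float(w)])
    for i in range(0,n,5): print('[[',','.join(str(r) for r in rows[i:i+5]).replace(' ',''),']]')
    return p,np.degrees(y)
# jig frame
JY=np.radians(8.6); JO=np.array([.4691,-.0893])
JR=np.array([[np.cos(JY),-np.sin(JY)],[np.sin(JY),np.cos(JY)]])
def j2w(a): return JR@(np.array(a)/1000)+JO
def w2j(a): return JR.T@(np.array(a)[:2]-JO)*1000
def seat(peg):  # pivot position and bearing (jig frame) with hole 3 on peg
    from scipy.optimize import fsolve
    H=np.array([-25,190.])
    def piv(t): c,s=np.cos(-t),np.sin(-t); return H+[c*-22+s*190,s*-22-c*190]
    t=fsolve(lambda t:np.linalg.norm(piv(t[0])-peg)-124,.4)[0]; P=piv(t); d=(np.array(peg)-P)/124
    return t,P,P+175*d,np.degrees(np.arctan2(d[1],d[0]))
E
python3 - <<'E'
from h import *
t,P,K,b=seat((10.4,.4)); print(t,P,K,b,j2w(K),b+8.6)
plan([.4935,.0008,.18],27.8,20)
E
```

```text
0.35744913205883866 [-112.08772313   19.70693355] [60.77801516 -7.54075493] -8.957458674439975 [ 0.53032226 -0.08766751] -0.35745867443997525
[[ [-0.0231,-0.0188,0.0025,0.115],[-0.0251,-0.016,0.0025,0.115],[-0.0268,-0.0131,0.0025,0.115],[-0.0281,-0.0099,0.0025,0.115],[-0.029,-0.0066,0.0025,0.115] ]]
[[ [-0.0296,-0.0032,0.0025,0.115],[-0.0298,0.0002,0.0025,0.115],[-0.0296,0.0036,0.0025,0.115],[-0.029,0.007,0.0026,0.115],[-0.028,0.0103,0.0025,0.115] ]]
[[ [-0.0266,0.0134,0.0026,0.115],[-0.0249,0.0164,0.0025,0.115],[-0.0228,0.0191,0.0026,0.115],[-0.0205,0.0216,0.0025,0.115],[-0.0179,0.0238,0.0026,0.115] ]]
[[ [-0.015,0.0257,0.0025,0.115],[-0.012,0.0273,0.0026,0.115],[-0.0088,0.0284,0.0025,0.115],[-0.0055,0.0293,0.0026,0.115],[-0.0021,0.0297,0.0025,0.115] ]]
```

Request:
play_rows --steps '[[[-0.0231, -0.0188, 0.0025, 0.115], [-0.0251, -0.016, 0.0025, 0.115], [-0.0268, -0.0131, 0.0025, 0.115], [-0.0281, -0.0099, 0.0025, 0.115], [-0.029, -0.0066, 0.0025, 0.115]]]' --gripper 0.0854 --squeeze 20

```text
time: 0.52
ee_pos: [0.2681, 0.3853, 0.2183]
tcp_rot: [-180.0, 0.0, 126.3]
wrist_force: [-0.3, 0.3, -0.3]
opening: 0.0852
grasp_force: 0.0
```

Request:
play_rows --steps '[[[-0.0296, -0.0032, 0.0025, 0.115], [-0.0298, 0.0002, 0.0025, 0.115], [-0.0296, 0.0036, 0.0025, 0.115], [-0.029, 0.007, 0.0026, 0.115], [-0.028, 0.0103, 0.0025, 0.115]]]'

```text
time: 0.93
ee_pos: [0.3435, 0.2566, 0.2058]
tcp_rot: [-180.0, 0.0, 93.3]
wrist_force: [0.5, 0.4, -0.1]
opening: 0.0854
grasp_force: 0.0
```

Request:
play_rows --steps '[[[-0.0266, 0.0134, 0.0026, 0.115], [-0.0249, 0.0164, 0.0025, 0.115], [-0.0228, 0.0191, 0.0026, 0.115], [-0.0205, 0.0216, 0.0025, 0.115], [-0.0179, 0.0238, 0.0026, 0.115]]]'

```text
time: 1.35
ee_pos: [0.4188, 0.1281, 0.1931]
tcp_rot: [-180.0, 0.0, 60.3]
wrist_force: [0.6, 0.6, 0.8]
opening: 0.0856
grasp_force: 0.0
```

Request:
play_rows --steps '[[[-0.015, 0.0257, 0.0025, 0.115], [-0.012, 0.0273, 0.0026, 0.115], [-0.0088, 0.0284, 0.0025, 0.115], [-0.0055, 0.0293, 0.0026, 0.115], [-0.0021, 0.0297, 0.0025, 0.115]]]'

```text
time: 1.77
ee_pos: [0.4939, -0.0005, 0.1802]
tcp_rot: [-180.0, 0.0, 27.4]
wrist_force: [0.8, 0.4, 0.6]
opening: 0.0857
grasp_force: 0.0
```

```bash
python3 - <<'E'
from h import *
import pickle
c=snap('wrist','w1.png'); pickle.dump(c,open('w1.pkl','wb'))
print(c['vfov'],c['xyz'],c['attitude'])
o=bot.get_obs();print(o['time'],o['ee_pos'],o['tcp_rot'],o['q'],o['wrist_force'])
E
```

```text
62.17037173939125 [0.56232824 0.03559019 0.32366203] [ 1.62192289e+02 -2.73803280e-02 -6.25948481e+01]
1.8167 [ 0.49570436 -0.00376178  0.17921795] [1.79923304e+02 6.13308972e-02 2.67919722e+01] [-3.79465077e-01 -3.18989495e+00 -3.96611328e+00  8.92433208e+01
 -9.62390703e-02  1.52828538e+02] [-2.82650246 -3.14374663 -1.75974512]
```

View pics/w1.png

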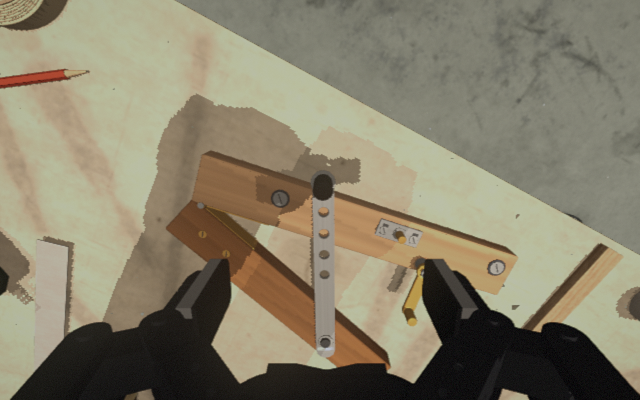

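The wrist view shows the knob at (323,184) between the open fingers, holes down to (324,275), the peg at about (401,238) and the lug at (411,321). I'll take a second frame, now that the arm is still, to refine the peg position.

```bash
python3 - <<'E'
from h import *
import pickle
c=snap('wrist','w2.png'); pickle.dump(c,open('w2.pkl','wb'))
i=c['img']
a=cv2.resize(i[155:285,290:440],None,fx=5,fy=5,interpolation=cv2.INTER_CUBIC)
cv2.imwrite('pics/w2c.png',a)
print(c['xyz'],c['attitude']); o=bot.get_obs();print(o['ee_pos'],o['tcp_rot'],o['qd'],o['wrist_force'])
E
```

```text
[0.56448414 0.03186519 0.32255862] [ 1.62151211e+02 -1.16850739e-01 -6.31870581e+01]
[ 0.49451779 -0.00192596  0.17940352] [-1.79997793e+02  8.89891860e-02  2.72698974e+01] [ 3.22657947 -1.98024116 -1.17040611  1.60422276  1.14778386 -4.0738564 ] [-0.33455008  0.12614376 -0.64973923]
```

View pics/w2c.png

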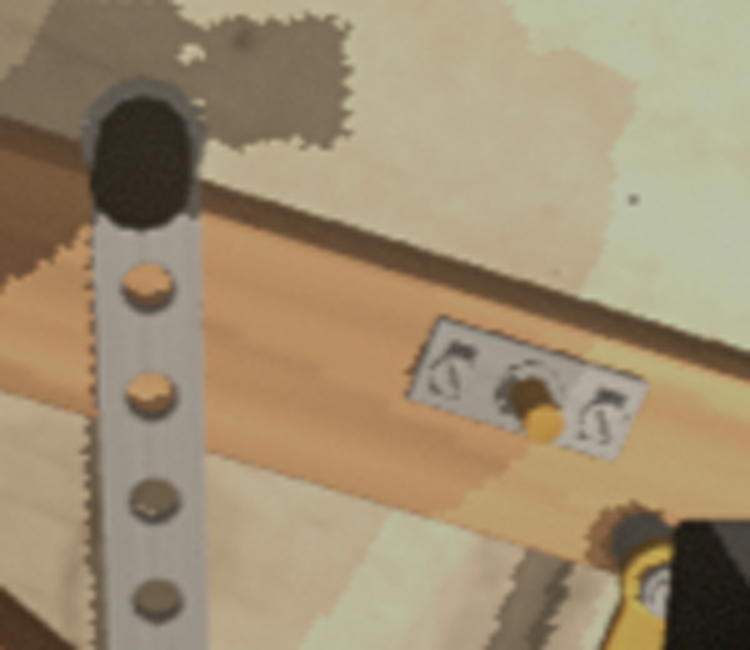

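The close crop gives hole centres (149,286), (151,394), (155,500), (157,600) and the peg's top centre (545,424). The knob top is at about (142,180).

```bash
python3 - <<'E'
from h import *
import pickle
c=pickle.load(open('w2.pkl','rb'))
P=dict(h4=(149,286,.033),h3=(151,394,.033),h2=(155,500,.033),h1=(157,600,.033),peg=(545,424,.042),knob=(142,185,.063))
W={k:ray(c,290+(a+.5)/5-.5,155+(b+.5)/5-.5,z)for k,(a,b,z) in P.items()}
for k,v in W.items(): print(k,v.round(4),w2j(v).round(1))
ct=pickle.load(open('c0.pkl','rb'))['top']
d=W['h4']-W['h1'];print(np.linalg.norm(d),np.degrees(np.arctan2(d[1],d[0])))
u=d/np.linalg.norm(d); k=(W['h1']+W['h2']+W['h3']+W['h4'])/4+u*.062;print('knob',k,'bolt',k-u*.175)
plan([.4925,.0,.0395],27.8,10)
E
```

```text
h4 [ 0.4662 -0.0114  0.033 ] [ 8.8 77.5]
h3 [ 0.4468 -0.0215  0.033 ] [-11.9  70.4]
h2 [ 0.4271 -0.0322  0.033 ] [-33.   62.8]
h1 [ 0.4075 -0.0424  0.033 ] [-53.9  55.6]
peg [ 0.4779 -0.0877  0.042 ] [8.9 0.3]
knob [0.4916 0.0019 0.063 ] [35.9 86.9]
0.0663281296987223 27.82273813655989
knob [0.49171757 0.00209584 0.033     ] bolt [ 0.3369483  -0.07958325  0.033     ]
[[ [-0.0001,-0.0003,0.014,-0.001],[-0.0001,-0.0003,0.014,-0.001],[-0.0001,-0.0003,0.014,-0.001],[-0.0001,-0.0002,0.014,-0.001],[-0.0001,-0.0003,0.014,-0.001] ]]
[[ [-0.0001,-0.0002,0.014,-0.001],[-0.0001,-0.0003,0.014,-0.001],[-0.0001,-0.0002,0.014,-0.001],[-0.0,-0.0003,0.014,-0.001],[-0.0001,-0.0002,0.0139,-0.001] ]]
```

Request:
play_rows --steps '[[[-0.002, -0.0025, 0.016, -0.005], [0, 0, 0.016, 0], [0, 0, 0.016, 0], [0, 0, 0.016, 0], [0, 0, 0.016, 0]]]'

```text
time: 2.28
ee_pos: [0.4902, 0.0027, 0.0998]
tcp_rot: [-180.0, 0.0, 28.1]
wrist_force: [0.3, -0.1, 0.2]
opening: 0.0857
grasp_force: 0.0
```

Request:
play_rows --steps '[[[0, 0, 0.016, 0], [0, 0, 0.016, 0], [0, 0, 0.016, 0], [0, 0, 0.012, 0], [0, 0, 0, 0]]]'

```text
time: 2.7
ee_pos: [0.4889, 0.0026, 0.0381]
tcp_rot: [-179.9, 0.2, 28.1]
wrist_force: [-0.3, -0.0, -0.3]
opening: 0.0853
grasp_force: 0.0
```

Request:
play_rows --steps '[[[0, 0, 0, 0], [0, 0, 0, 0], [0, 0, 0, 0], [0, 0, 0, 0], [0, 0, 0, 0]]]' --gripper 0.03

```text
time: 3.12
ee_pos: [0.491, 0.0023, 0.0413]
tcp_rot: [180.0, -0.0, 28.0]
wrist_force: [-0.3, 0.2, -0.1]
opening: 0.0303
grasp_force: 0.0
```

Request:
play_rows --steps '[[[0, 0, 0.001, 0], [0, 0, 0.001, 0], [0, 0, 0.001, 0], [0, 0, 0, 0], [0, 0, 0, 0]]]'

```text
time: 3.53
ee_pos: [0.4905, 0.0023, 0.0375]
tcp_rot: [-180.0, 0.0, 28.0]
wrist_force: [0.4, -0.1, -0.0]
opening: 0.0299
grasp_force: 0.0
```

Request:
play_rows --steps '[[[0, 0, 0, 0], [0, 0, 0, 0], [0, 0, 0, 0], [0, 0, 0, 0], [0, 0, 0, 0]]]' --gripper 0.01 --squeeze 25

```text
time: 3.95
ee_pos: [0.4906, 0.0023, 0.0377]
tcp_rot: [180.0, 0.0, 28.0]
wrist_force: [0.2, 0.8, -0.9]
opening: 0.0158
grasp_force: 25.2
```

Request:
play_rows --steps '[[[0, 0, 0, 0], [0, 0, 0, 0], [0, 0, 0, 0], [0, 0, -0.002, 0], [0, 0, -0.002, 0]]]'

```text
time: 4.37
ee_pos: [0.4901, 0.0022, 0.0415]
tcp_rot: [-180.0, 0.1, 28.0]
wrist_force: [-2.0, -0.8, -1.5]
opening: 0.0161
grasp_force: 25.0
```

```bash
python3 - <<'E'
from h import *
s=plan([.4885,.0012,.0685],28,5,((.4906,.0023,.0417),28.))
plan([.4906+.0366,.0023-.0899,.0685],-0.4,20,s)
E
```

```text
[[ [-0.0005,-0.0,-0.0054,-0.0],[-0.0005,-0.0,-0.0054,-0.0],[-0.0005,-0.0,-0.0053,-0.0],[-0.0004,-0.0,-0.0054,-0.0],[-0.0005,-0.0,-0.0053,-0.0] ]]
[[ [-0.0004,0.0048,-0.0,0.025],[-0.0003,0.0048,-0.0,0.025],[-0.0001,0.0048,-0.0,0.025],[-0.0,0.0048,-0.0,0.025],[0.0001,0.0049,-0.0,0.025] ]]
[[ [0.0002,0.0048,-0.0,0.025],[0.0004,0.0048,-0.0,0.025],[0.0005,0.0048,-0.0,0.025],[0.0006,0.0048,-0.0,0.025],[0.0007,0.0048,-0.0,0.025] ]]
[[ [0.0008,0.0048,-0.0,0.025],[0.001,0.0048,-0.0,0.025],[0.0011,0.0047,-0.0,0.025],[0.0012,0.0047,-0.0,0.025],[0.0013,0.0047,-0.0,0.025] ]]
[[ [0.0014,0.0046,-0.0,0.025],[0.0015,0.0046,-0.0,0.025],[0.0017,0.0046,-0.0,0.025],[0.0018,0.0045,-0.0,0.025],[0.0018,0.0045,-0.0,0.025] ]]
```

Request:
play_rows --steps '[[[-0.0005, 0, -0.0054, 0], [-0.0005, 0, -0.0054, 0], [-0.0005, 0, -0.0053, 0], [-0.0004, 0, -0.0054, 0], [-0.0005, 0, -0.0053, 0]]]'

```text
time: 4.78
ee_pos: [0.4884, 0.0011, 0.0691]
tcp_rot: [180.0, 0.0, 28.0]
wrist_force: [-3.3, -2.3, -3.7]
opening: 0.0162
grasp_force: 24.9
```

Request:
play_rows --steps '[[[-0.0004, 0.0048, 0, 0.025], [-0.0003, 0.0048, 0, 0.025], [-0.0001, 0.0048, 0, 0.025], [0, 0.0048, 0, 0.025], [0.0001, 0.0049, 0, 0.025]]]'

```text
time: 5.2
ee_pos: [0.4988, -0.0213, 0.0686]
tcp_rot: [-180.0, -0.1, 20.7]
wrist_force: [1.5, 3.2, -0.7]
opening: 0.0159
grasp_force: 25.1
```

Request:
play_rows --steps '[[[0.0002, 0.0048, 0, 0.025], [0.0004, 0.0048, 0, 0.025], [0.0005, 0.0048, 0, 0.025], [0.0006, 0.0048, 0, 0.025], [0.0007, 0.0048, 0, 0.025]]]'

```text
time: 5.62
ee_pos: [0.5073, -0.0436, 0.068]
tcp_rot: [-180.0, 0.1, 13.5]
wrist_force: [-1.7, 1.2, -2.7]
opening: 0.016
grasp_force: 25.0
```

Request:
play_rows --steps '[[[0.0008, 0.0048, 0, 0.025], [0.001, 0.0048, 0, 0.025], [0.0011, 0.0047, 0, 0.025], [0.0012, 0.0047, 0, 0.025], [0.0013, 0.0047, 0, 0.025]]]'

```text
time: 6.03
ee_pos: [0.5177, -0.0658, 0.0684]
tcp_rot: [180.0, 0.0, 6.4]
wrist_force: [-1.5, 0.4, -1.8]
opening: 0.016
grasp_force: 24.9
```

Request:
play_rows --steps '[[[0.0014, 0.0046, 0, 0.025], [0.0015, 0.0046, 0, 0.025], [0.0017, 0.0046, 0, 0.025], [0.0018, 0.0045, 0, 0.025], [0.0018, 0.0045, 0, 0.025]]]'

```text
time: 6.45
ee_pos: [0.5274, -0.0881, 0.0684]
tcp_rot: [180.0, 0.0, -0.8]
wrist_force: [-2.7, 0.9, -2.9]
opening: 0.0161
grasp_force: 24.9
```

Request:
play_rows --steps '[[[0, 0, 0, 0], [0, 0, 0, 0], [0, 0, 0, 0], [0, 0, 0, 0], [0, 0, 0, 0]]]'

```text
time: 6.87
ee_pos: [0.5276, -0.0875, 0.0688]
tcp_rot: [180.0, -0.1, -0.6]
wrist_force: [1.9, 0.4, -1.4]
opening: 0.0159
grasp_force: 25.0
```

```bash
python3 - <<'E'
from h import *
import pickle
c=snap('wrist','w3.png'); pickle.dump(c,open('w3.pkl','wb'))
o=bot.get_obs();print(o['ee_pos'],o['tcp_rot'],o['wrist_force'],o['torque'],c['xyz'],c['attitude'])
E
```

```text
[ 0.52753894 -0.08749075  0.06876639] [ 1.79994328e+02 -5.41065975e-02 -6.18659458e-01] [ 1.56165909  0.07795163 -0.93007979] [ 0.11435782 -0.48545133 -0.0999293 ] [ 0.60454903 -0.08816886  0.21229261] [ 1.62290179e+02 -4.15361340e-02 -9.05913413e+01]
```

View pics/w3.png

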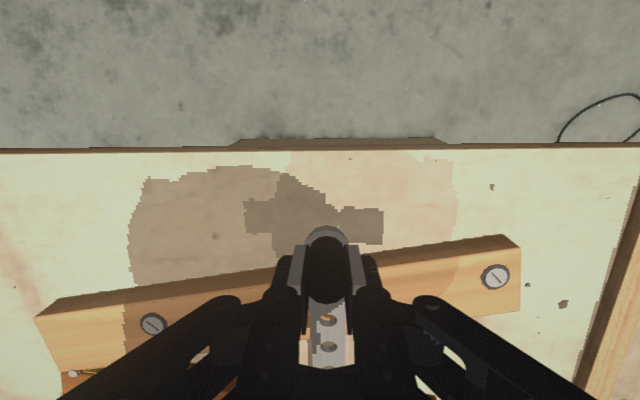

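The knob is held at about (325,265), with hole 4 at (328,318) and hole 3 at (328,347) showing behind the fingers. The peg is hidden under the strap, so I'll feel for it from here.

Request:
play_rows --steps '[[[-0.0012, 0, 0.003, 0], [-0.0012, 0, 0.003, 0], [-0.0012, 0, 0.002, 0], [0, 0, 0.001, 0], [0, 0, 0, 0]]]'

```text
time: 7.33
ee_pos: [0.5231, -0.0876, 0.0591]
tcp_rot: [180.0, 0.0, -0.6]
wrist_force: [1.3, 0.4, 0.6]
opening: 0.0161
grasp_force: 25.1
```

Request:
play_rows --steps '[[[0, 0, 0.001, 0], [0, 0, 0, 0], [0.0001, 0, 0.001, 0], [0, 0, 0, 0], [0, 0, 0, 0]]]'

```text
time: 7.75
ee_pos: [0.5236, -0.0876, 0.0574]
tcp_rot: [180.0, 0.0, -0.6]
wrist_force: [-0.1, -0.5, 0.5]
opening: 0.0157
grasp_force: 25.2
```

Request:
play_rows --steps '[[[0.0001, 0, 0.001, 0], [0, 0, 0, 0], [0.0001, 0, 0.001, 0], [0, 0, 0, 0], [0, 0, 0, 0]]]'

```text
time: 8.17
ee_pos: [0.5242, -0.0876, 0.0556]
tcp_rot: [180.0, -0.0, -0.6]
wrist_force: [2.7, 0.6, 0.5]
opening: 0.0166
grasp_force: 25.2
```

Request:
play_rows --steps '[[[0.0001, 0, 0.001, 0], [0, 0, 0, 0], [0.0001, 0, 0, 0], [0, 0, 0, 0], [0, 0, 0, 0]]]'

```text
time: 8.58
ee_pos: [0.5244, -0.0876, 0.0547]
tcp_rot: [180.0, -0.0, -0.6]
wrist_force: [3.7, -0.0, 2.4]
opening: 0.0161
grasp_force: 25.3
```

Request:
play_rows --steps '[[[0.0001, 0, 0.001, 0], [0, 0, 0, 0], [0.0001, 0, 0, 0], [0, 0, 0, 0], [0, 0, 0, 0]]]'

```text
time: 9.0
ee_pos: [0.5246, -0.0876, 0.0536]
tcp_rot: [180.0, -0.0, -0.6]
wrist_force: [5.0, -0.0, 2.0]
opening: 0.0158
grasp_force: 25.3
```

Request:
play_rows --steps '[[[0.0003, 0, 0, 0], [0.0003, 0, 0, 0], [0.0002, 0, 0, 0], [0, 0, 0, 0], [0, 0, 0, 0]]]'

```text
time: 9.42
ee_pos: [0.5248, -0.0876, 0.0533]
tcp_rot: [-180.0, 0.0, -0.6]
wrist_force: [1.2, -0.3, 1.9]
opening: 0.0157
grasp_force: 25.3
```

Request:
play_rows --steps '[[[0.0002, 0, 0.001, 0], [0, 0, 0, 0], [0.0002, 0, 0.001, 0], [0, 0, 0, 0], [0, 0, 0, 0]]]'

```text
time: 9.83
ee_pos: [0.5253, -0.0875, 0.0512]
tcp_rot: [-180.0, 0.0, -0.6]
wrist_force: [1.5, 0.1, 0.5]
opening: 0.0161
grasp_force: 25.2
```

Force is low and the stay is going down, which fits a peg that has entered the hole.

Request:
play_rows --steps '[[[0.0002, 0, 0.001, 0], [0, 0, 0, 0], [0.0002, 0, 0.001, 0], [0, 0, 0, 0], [0, 0, 0, 0]]]'

```text
time: 10.25
ee_pos: [0.5257, -0.0876, 0.0493]
tcp_rot: [-180.0, 0.0, -0.6]
wrist_force: [-0.7, 0.2, -0.7]
opening: 0.0159
grasp_force: 25.1
```

Request:
play_rows --steps '[[[0.0002, 0, 0.001, 0], [0, 0, 0, 0], [0.0002, 0, 0.001, 0], [0, 0, 0, 0], [0, 0, 0, 0]]]'

```text
time: 10.67
ee_pos: [0.5262, -0.0876, 0.0473]
tcp_rot: [-180.0, 0.0, -0.6]
wrist_force: [-0.2, -0.0, 0.6]
opening: 0.016
grasp_force: 25.1
```

Request:
play_rows --steps '[[[0.0002, 0, 0.001, 0], [0, 0, 0, 0], [0.0002, 0, 0.001, 0], [0, 0, 0, 0], [0, 0, 0, 0]]]'

```text
time: 11.08
ee_pos: [0.5266, -0.0876, 0.0454]
tcp_rot: [-180.0, 0.0, -0.6]
wrist_force: [-1.0, -0.3, 0.6]
opening: 0.0158
grasp_force: 25.1
```

Request:
play_rows --steps '[[[0.0002, 0, 0.001, 0], [0, 0, 0, 0], [0.0002, 0, 0.001, 0], [0, 0, 0, 0], [0, 0, 0, 0]]]'

```text
time: 11.5
ee_pos: [0.5271, -0.0876, 0.0434]
tcp_rot: [-180.0, 0.0, -0.6]
wrist_force: [-1.8, 1.5, 0.3]
opening: 0.0157
grasp_force: 25.1
```

Request:
play_rows --steps '[[[0.0001, 0, 0.001, 0], [0, 0, 0, 0], [0.0001, 0, 0.001, 0], [0, 0, 0, 0], [0, 0, 0, 0]]]'

```text
time: 11.92
ee_pos: [0.5274, -0.0876, 0.0415]
tcp_rot: [-180.0, -0.0, -0.6]
wrist_force: [-0.1, 0.3, 1.0]
opening: 0.0162
grasp_force: 25.1
```

Request:
play_rows --steps '[[[0.0001, 0, 0.001, 0], [0, 0, 0, 0], [0.0001, 0, 0.001, 0], [0, 0, 0, 0], [0, 0, 0, 0]]]'

```text
time: 12.33
ee_pos: [0.5277, -0.0876, 0.0395]
tcp_rot: [180.0, -0.0, -0.6]
wrist_force: [0.7, -0.9, 0.3]
opening: 0.0157
grasp_force: 25.1
```

Request:
play_rows --steps '[[[0.0001, 0, 0.001, 0], [0, 0, 0, 0], [0, 0, 0.0007, 0], [0, 0, 0, 0], [0, 0, 0, 0]]]'

```text
time: 12.75
ee_pos: [0.5277, -0.0877, 0.0379]
tcp_rot: [180.0, -0.0, -0.6]
wrist_force: [1.3, -0.2, 1.3]
opening: 0.0157
grasp_force: 25.2
```

Request:
play_rows --steps '[[[0, 0, 0, 0], [0, 0, 0, 0], [0, 0, 0, 0], [0, 0, 0, 0], [0, 0, 0, 0]]]' --gripper 0.035

```text
time: 13.17
ee_pos: [0.5275, -0.0876, 0.0377]
tcp_rot: [-180.0, 0.0, -0.6]
wrist_force: [0.2, 0.1, -0.4]
opening: 0.0351
grasp_force: 0.0
```

Request:
play_rows --steps '[[[0.004, 0, -0.012, 0], [0.004, 0, -0.024, 0], [0.01, 0, -0.03, 0], [0.01, 0, -0.03, 0], [0.01, 0, -0.02, 0]]]'

```text
time: 13.58
ee_pos: [0.5664, -0.0881, 0.1568]
tcp_rot: [180.0, -0.1, -0.6]
wrist_force: [0.6, -0.0, 0.1]
opening: 0.0351
grasp_force: 0.0
```

Request:
play_rows --steps '[[[0, 0, 0, 0], [0, 0, 0, 0], [0, 0, 0, 0], [0, 0, 0, 0], [0, 0, 0, 0]]]' --gripper 0.08

```text
time: 14.0
ee_pos: [0.5648, -0.0879, 0.1526]
tcp_rot: [-180.0, 0.1, -0.6]
wrist_force: [0.6, 0.5, -0.1]
opening: 0.0799
grasp_force: 0.0
```

```bash
python3 - <<'E'
from h import *
import pickle
c=snap('wrist','w4.png'); pickle.dump(c,open('w4.pkl','wb'))
o=bot.get_obs();print(o['ee_pos'],o['tcp_rot'],o['q'],c['xyz'],c['attitude'])
u,v=proj(c,[*j2w((10,0)),.03]).astype(int);print(u,v)
u=min(max(u-80,0),480);v=min(max(v-60,0),280)
print(u,v);cv2.imwrite('pics/w4c.png',cv2.resize(c['img'][v:v+120,u:u+160],None,fx=5,fy=5,interpolation=cv2.INTER_CUBIC))
E
```

```text
[ 0.56491201 -0.08798571  0.15280206] [-1.79986465e+02  9.32074139e-02 -6.47479384e-01] [-8.85280392e+00  7.16542207e+00  3.76697370e+00  8.66957365e+01
  9.33063439e-05  1.71794686e+02] [ 0.6421977  -0.08876849  0.29587091] [ 1.62121073e+02 -2.09001537e-02 -9.06231908e+01]
326 278
246 218
```

View pics/w4c.png

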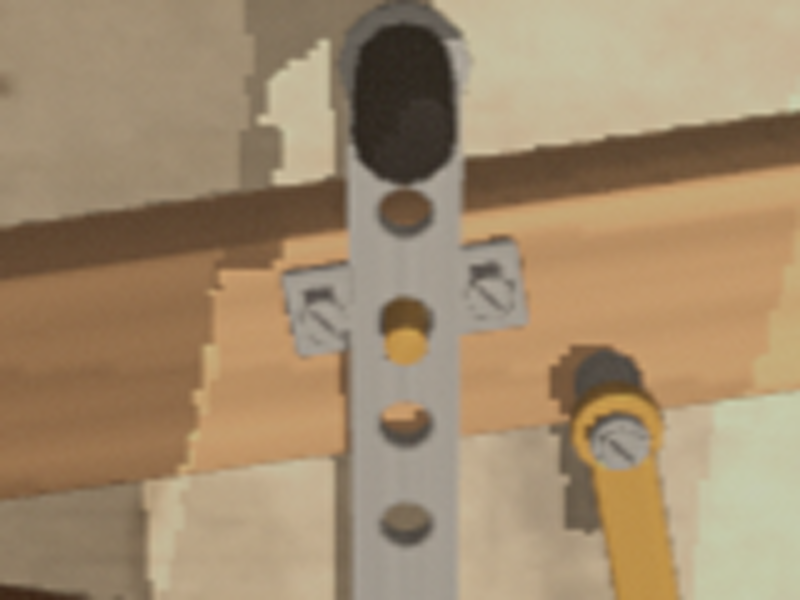

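The crop shows the peg's brass top at (406,345) standing up through the third hole, the second from the knob. The strap lies flat against the plate, so the stay is seated. Next is the keeper.

```bash
cat >> h.py <<'E'
KP=j2w((-14.5,-34))+[-.001,0]
def lug(phi): a=np.radians(phi+8.6); return KP+.046*np.array([np.cos(a),np.sin(a)])
E
python3 - <<'E'
from h import *
import pickle
c=pickle.load(open('w4.pkl','rb'))
k=ray(c,246+620.5/5-.5,218+437.5/5-.5,.053);print(k,w2j(k),KP,lug(182))
p=ray(c,246+406.5/5-.5,218+345.5/5-.5,.042);print('peg',p,w2j(p))
L=lug(182)
m=((.565,-.088)+L)/2
s=plan([*m,.16],95,15)
s=plan([*L,.12],190.6,15,s);print(s)
E
```

```text
[ 0.46636393 -0.12423063  0.053     ] [ -7.92867485 -34.1287424 ] [ 0.45884723 -0.12508598] [ 0.41363221 -0.13354774]
peg [ 0.47783728 -0.08759792  0.042     ] [8.89356601 0.3764133 ]
[[ [-0.005,0.0016,-0.0005,-0.111],[-0.0052,0.001,-0.0005,-0.111],[-0.0052,0.0004,-0.0005,-0.111],[-0.0053,-0.0002,-0.0005,-0.111],[-0.0052,-0.0007,-0.0005,-0.111] ]]
[[ [-0.0051,-0.0013,-0.0005,-0.111],[-0.0049,-0.0019,-0.0005,-0.111],[-0.0047,-0.0024,-0.0005,-0.111],[-0.0044,-0.0029,-0.0005,-0.111],[-0.004,-0.0034,-0.0004,-0.111] ]]
[[ [-0.0037,-0.0038,-0.0005,-0.111],[-0.0032,-0.0042,-0.0004,-0.111],[-0.0027,-0.0045,-0.0005,-0.111],[-0.0022,-0.0047,-0.0004,-0.111],[-0.0017,-0.005,-0.0005,-0.111] ]]
[[ [-0.0011,-0.0052,0.0027,-0.112],[-0.0005,-0.0052,0.0027,-0.112],[0.0001,-0.0053,0.0027,-0.112],[0.0007,-0.0052,0.0027,-0.112],[0.0012,-0.0051,0.0027,-0.112] ]]
[[ [0.0018,-0.005,0.0027,-0.112],[0.0023,-0.0047,0.0026,-0.112],[0.0029,-0.0044,0.0027,-0.112],[0.0033,-0.0041,0.0026,-0.112],[0.0038,-0.0037,0.0027,-0.112] ]]
[[ [0.0042,-0.0032,0.0026,-0.112],[0.0045,-0.0028,0.0027,-0.112],[0.0048,-0.0022,0.0026,-0.112],[0.005,-0.0017,0.0027,-0.112],[0.0051,-0.0011,0.0026,-0.112] ]]
(array([ 0.4136278 , -0.13354035,  0.12000206]), np.float64(191.00690308716895))
```

Request:
play_rows --steps '[[[-0.005, 0.0016, -0.0005, -0.111], [-0.0052, 0.001, -0.0005, -0.111], [-0.0052, 0.0004, -0.0005, -0.111], [-0.0053, -0.0002, -0.0005, -0.111], [-0.0052, -0.0007, -0.0005, -0.111]]]' --gripper 0.03

```text
time: 14.47
ee_pos: [0.5397, -0.0956, 0.1558]
tcp_rot: [-180.0, 0.0, 31.5]
wrist_force: [-0.4, 0.4, -0.1]
opening: 0.0297
grasp_force: 0.0
```

Request:
play_rows --steps '[[[-0.0051, -0.0013, -0.0005, -0.111], [-0.0049, -0.0019, -0.0005, -0.111], [-0.0047, -0.0024, -0.0005, -0.111], [-0.0044, -0.0029, -0.0005, -0.111], [-0.004, -0.0034, -0.0004, -0.111]]]'

```text
time: 14.88
ee_pos: [0.5146, -0.1032, 0.1583]
tcp_rot: [-180.0, 0.0, 63.3]
wrist_force: [-0.3, 0.4, 1.2]
opening: 0.0306
grasp_force: 0.0
```

Request:
play_rows --steps '[[[-0.0037, -0.0038, -0.0005, -0.111], [-0.0032, -0.0042, -0.0004, -0.111], [-0.0027, -0.0045, -0.0005, -0.111], [-0.0022, -0.0047, -0.0004, -0.111], [-0.0017, -0.005, -0.0005, -0.111]]]'

```text
time: 15.3
ee_pos: [0.4894, -0.1108, 0.1605]
tcp_rot: [-180.0, -0.0, 95.1]
wrist_force: [-0.6, 0.5, -0.1]
opening: 0.0299
grasp_force: 0.0
```

Request:
play_rows --steps '[[[-0.0011, -0.0052, 0.0027, -0.112], [-0.0005, -0.0052, 0.0027, -0.112], [0.0001, -0.0053, 0.0027, -0.112], [0.0007, -0.0052, 0.0027, -0.112], [0.0012, -0.0051, 0.0027, -0.112]]]'

```text
time: 15.72
ee_pos: [0.4641, -0.1184, 0.1469]
tcp_rot: [-180.0, -0.0, 127.2]
wrist_force: [0.3, 0.6, 0.3]
opening: 0.0298
grasp_force: 0.0
```

Request:
play_rows --steps '[[[0.0018, -0.005, 0.0027, -0.112], [0.0023, -0.0047, 0.0026, -0.112], [0.0029, -0.0044, 0.0027, -0.112], [0.0033, -0.0041, 0.0026, -0.112], [0.0038, -0.0037, 0.0027, -0.112]]]'

```text
time: 16.13
ee_pos: [0.4389, -0.126, 0.1336]
tcp_rot: [-180.0, -0.0, 159.2]
wrist_force: [-0.6, 0.2, -0.1]
opening: 0.03
grasp_force: 0.0
```

Request:
play_rows --steps '[[[0.0042, -0.0032, 0.0026, -0.112], [0.0045, -0.0028, 0.0027, -0.112], [0.0048, -0.0022, 0.0026, -0.112], [0.005, -0.0017, 0.0027, -0.112], [0.0051, -0.0011, 0.0026, -0.112]]]'

```text
time: 16.55
ee_pos: [0.4136, -0.1336, 0.1204]
tcp_rot: [180.0, -0.0, -168.7]
wrist_force: [-0.3, -0.1, 0.3]
opening: 0.0299
grasp_force: 0.0
```

Request:
play_rows --steps '[[[0, 0, 0, 0], [0, 0, 0, 0], [0, 0, 0, 0], [0, 0, 0, 0], [0, 0, 0, 0]]]'

```text
time: 16.97
ee_pos: [0.4146, -0.1336, 0.1211]
tcp_rot: [-180.0, 0.0, -169.1]
wrist_force: [-0.7, -0.2, 0.7]
opening: 0.0298
grasp_force: 0.0
```

```bash
python3 - <<'E'
from h import *
import pickle
c=snap('wrist','w5.png'); pickle.dump(c,open('w5.pkl','wb'))
o=bot.get_obs();print(o['ee_pos'],o['tcp_rot'],o['q'],proj(c,[*lug(182),.0585]),proj(c,[*KP,.042]))
E
```

```text
[ 0.41450803 -0.13354449  0.12101192] [-1.79999385e+02  1.90393224e-03 -1.69050441e+02] [-1.78579368e+01 -1.15542773e+01 -1.78792797e+01  8.36730329e+01
  3.78639732e-04 -2.88074956e+01] [326.12961208 215.11459447] [325.78343072 264.4617074 ]
```

View pics/w5.png

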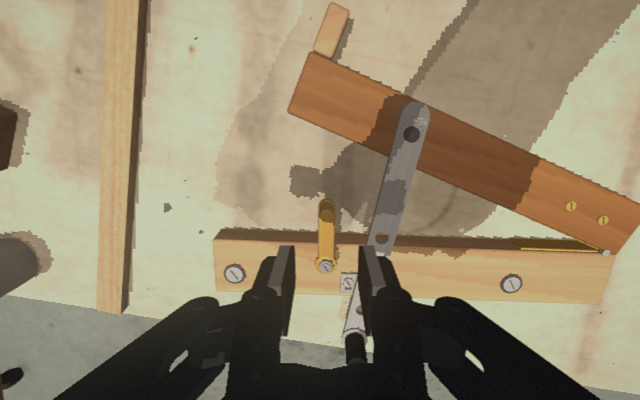

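The keeper's lug is at (326,205) and its pivot at (326,265), lined up with the gap between the fingers. I'll go down over the lug, narrow the gap to cage it and sweep the arc.

Request:
play_rows --steps '[[[0, 0, 0.015, 0], [0, 0, 0.015, 0], [0, 0, 0.015, 0], [0, 0, 0.015, 0], [0, 0, 0.014, 0]]]'

```text
time: 17.43
ee_pos: [0.4143, -0.1335, 0.0462]
tcp_rot: [180.0, -0.0, -169.0]
wrist_force: [-0.1, -0.5, -0.2]
opening: 0.0302
grasp_force: 0.0
```

Request:
play_rows --steps '[[[0, 0, 0, 0], [0, 0, 0, 0], [0, 0, 0, 0], [0, 0, 0, 0], [0, 0, 0, 0]]]' --gripper 0.016

```text
time: 17.85
ee_pos: [0.4149, -0.1338, 0.0479]
tcp_rot: [-180.0, 0.1, -169.0]
wrist_force: [-0.4, -1.0, 0.2]
opening: 0.0161
grasp_force: 0.0
```

Request:
play_rows --steps '[[[-0.0002, 0.0038, 0, 0.084], [-0.0002, 0.0038, 0, 0.084], [-0.0002, 0.0038, 0, 0.084], [-0.0002, 0.0038, 0, 0.084], [-0.0002, 0.0038, 0, 0.084]]]'

```text
time: 18.27
ee_pos: [0.4152, -0.1148, 0.0477]
tcp_rot: [-180.0, 0.1, 166.7]
wrist_force: [0.7, -1.5, 0.3]
opening: 0.0159
grasp_force: 0.5
```

Request:
play_rows --steps '[[[-0.0002, 0.0038, 0, 0.084], [-0.0002, 0.0038, 0, 0.084], [-0.0002, 0.0038, 0, 0.084], [-0.0002, 0.0038, 0, 0.084], [-0.0002, 0.0038, 0, 0.084]]]'

```text
time: 18.68
ee_pos: [0.4233, -0.0977, 0.0477]
tcp_rot: [180.0, 0.0, 142.6]
wrist_force: [-0.5, -1.0, 0.7]
opening: 0.0162
grasp_force: 0.6
```

Request:
play_rows --steps '[[[-0.0002, 0.0038, 0, 0.084], [-0.0002, 0.0038, 0, 0.084], [-0.0002, 0.0038, 0, 0.084], [-0.0002, 0.0038, 0, 0.084], [-0.0002, 0.0038, 0, 0.084]]]'

```text
time: 19.1
ee_pos: [0.4377, -0.0854, 0.0476]
tcp_rot: [180.0, 0.0, 118.6]
wrist_force: [-1.5, 0.6, -0.0]
opening: 0.0161
grasp_force: 0.6
```

Request:
play_rows --steps '[[[-0.0001, 0.0025, 0, 0.055], [-0.0001, 0.0025, 0, 0.055], [-0.0001, 0.0025, 0, 0.055], [-0.0001, 0.0025, 0, 0.055], [0, 0, 0, 0]]]'

```text
time: 19.52
ee_pos: [0.4472, -0.0817, 0.0475]
tcp_rot: [180.0, 0.0, 106.1]
wrist_force: [0.3, 0.2, 0.3]
opening: 0.0164
grasp_force: 0.0
```

Request:
play_rows --steps '[[[-0.0001, 0.0018, 0, 0.04], [-0.0001, 0.0018, 0, 0.04], [0, 0.0018, 0, 0.04], [0, 0.001, 0, 0.02], [0, 0, 0, 0]]]'

```text
time: 19.93
ee_pos: [0.4532, -0.0806, 0.0473]
tcp_rot: [180.0, 0.0, 98.2]
wrist_force: [-0.5, 0.7, -0.8]
opening: 0.0159
grasp_force: 0.0
```

Request:
play_rows --steps '[[[0, 0.001, 0, 0.02], [0, 0.001, 0, 0.02], [0, 0, 0, 0], [0, 0, 0, 0], [0, 0, 0, 0]]]'

```text
time: 20.35
ee_pos: [0.455, -0.0803, 0.047]
tcp_rot: [180.0, 0.0, 95.9]
wrist_force: [-0.4, -0.3, 0.7]
opening: 0.0158
grasp_force: 0.0
```

Request:
play_rows --steps '[[[0, 0.0006, 0, 0], [0, 0.0006, 0, 0], [0, 0, 0, 0], [0, 0, 0, 0], [0, 0, 0, 0]]]'

```text
time: 20.77
ee_pos: [0.4562, -0.0801, 0.0469]
tcp_rot: [-180.0, -0.0, 95.9]
wrist_force: [0.1, 0.2, -0.6]
opening: 0.0159
grasp_force: 0.2
```

Request:
play_rows --steps '[[[0, 0.0006, 0, 0], [0, 0.0006, 0, 0], [0, 0, 0, 0], [0, 0, 0, 0], [0, 0, 0, 0]]]'

```text
time: 21.18
ee_pos: [0.4568, -0.08, 0.0468]
tcp_rot: [-179.9, -0.0, 95.9]
wrist_force: [-5.8, -0.2, 2.5]
opening: 0.0159
grasp_force: 2.6
```

Request:
play_rows --steps '[[[0, 0.0006, 0, 0], [0, 0.0006, 0, 0], [0, 0, 0, 0], [0, 0, 0, 0], [0, 0, 0, 0]]]'

```text
time: 21.6
ee_pos: [0.4571, -0.0799, 0.0467]
tcp_rot: [-179.8, -0.0, 95.9]
wrist_force: [-9.9, -0.8, 3.2]
opening: 0.016
grasp_force: 4.7
```

The force rose against the stop, so the keeper is fully across. I'll back off, lift and check.

Request:
play_rows --steps '[[[0, -0.001, 0, 0], [0, -0.001, 0, 0], [0, -0.001, 0, 0], [0, -0.001, 0, 0], [0, 0, 0, 0]]]' --gripper 0.02

```text
time: 22.02
ee_pos: [0.4546, -0.0803, 0.0471]
tcp_rot: [180.0, 0.0, 95.9]
wrist_force: [-0.4, -0.4, -0.6]
opening: 0.0199
grasp_force: 0.0
```

Request:
play_rows --steps '[[[0, 0, -0.005, 0], [0, 0, -0.015, 0], [0, 0, -0.03, 0], [0, 0, -0.04, 0], [0, 0, -0.03, 0]]]'

```text
time: 22.43
ee_pos: [0.4546, -0.0803, 0.1698]
tcp_rot: [179.9, 0.0, 95.9]
wrist_force: [1.9, 0.7, 0.2]
opening: 0.02
grasp_force: 0.0
```

Request:
play_rows --steps '[[[0.03, 0, 0, 0], [0.03, 0, 0, 0], [0.03, 0, 0, 0], [0, 0, 0, 0], [0, 0, 0, 0]]]'

```text
time: 22.85
ee_pos: [0.4454, 0.0103, 0.1675]
tcp_rot: [180.0, 0.0, 96.1]
wrist_force: [0.3, -0.4, -0.0]
opening: 0.0197
grasp_force: 0.0
```

```bash
python3 - <<'E'
from h import *
c=snap('wrist','w6.png');t=snap('top')
o=bot.get_obs();print(o['time'],o['ee_pos'],o['tcp_rot'])
def crop(c,s,k):
    u,v=proj(c,[*j2w((0,0)),.04]).astype(int);print(u,v)
    u=min(max(u-s,0),640-2*s);v=min(max(v-s,0),400-2*s);return cv2.resize(c['img'][v:v+2*s,u:u+2*s],(400,400),interpolation=cv2.INTER_CUBIC)
cv2.imwrite('pics/w6c.png',np.hstack([crop(c,90,0),crop(t,45,0)]))
E
```

```text
22.95 [0.44549728 0.00899842 0.16723235] [1.79978783e+02 1.32744033e-02 9.59255019e+01]
340 291
318 217
```

View pics/w6c.png

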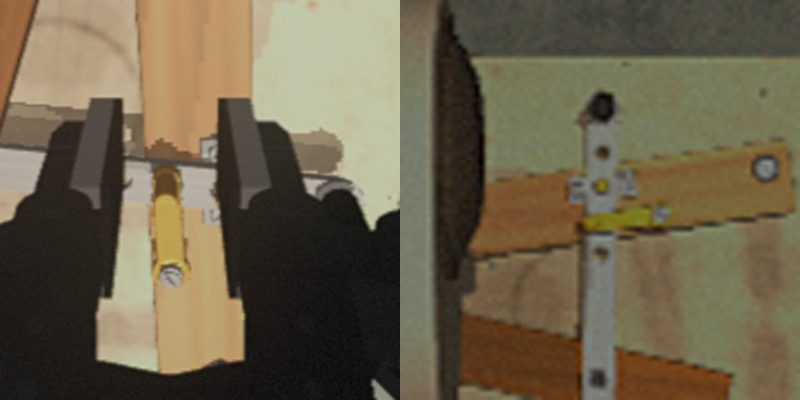

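The right-hand half (top view) shows the peg at (601,186) through the third hole and the keeper lying across the whole stay from (660,213) to (583,225). The gripper is clear of everything, so I'll hand the job in.

```bash
python3 -c "
from workcell import bot
print(bot.job_done())"
```

```text
the job is handed in; nothing more can be done
None
```

The stay's third hole is fully down on the peg, the keeper is turned across it to its stop, and the gripper has let go and is clear. The job was handed in at about 23 s, but no verdict came back.

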